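# Open the carton and check the turtle blank for damp

## Robot

A 6-joint arm with a two-finger parallel gripper is mounted at the origin on the work surface. World frame = base frame: x ahead of the robot, y to its left, z up, the work surface at z = 0. Lengths are in m, angles in rad, forces in N, time in s.
With the tool pointing down it reaches from about 0.35 to 0.85 m from the base axis. Payload 8.1 kg.
Tool frame: the origin (TCP) lies at the very end of the fingers, on their centre line; the grasp point (between the pads) lies 19 mm behind it; z points along the fingers, y is the line along which they close (so a half turn about z gives the same grasp; the last joint's range is limited). The gripper opens to 93 mm and grips with 3 to 60 N. Pads are 15 mm wide; open, the fingers measure 128 mm over their backs; the gripper's body (75 mm by 188 mm) begins 65 mm behind the grasp point.
Start: joints at [1.18, 0.13, 1.488, -0, 1.523, -0.085], TCP at [0.181, 0.572, 0.219] pointing down, gripper open.
Joint ranges: [-2.96, 2.96], [-0.89, 2.26], [0.02, 2.5], [-1.34, 4.48], [0, 2.73], [-2.66, 2.66]. Speed limits (rad/s): [2.39, 2.39, 2.79, 3.14, 3.14, 3.14].

## Interface

Orientations are given as a rotation vector (axis times angle).
In Python, from plant import robot, imaging gives the robot as it stands.
- The arm moves only by the tool jog_arm, never from a script. Its argument "rows" is a list of rows, each a list of 2 entries, a list of its own where there are three numbers: the shift along the tool's x, y, z each as a share of 0.2 m, from -1 to 1, then the turn, a rotation vector about the tool's x, y, z each as a share of pi/2 rad, from -1 to 1. A call has 1 to 5 rows; each row is the pose to reach, as a shift and turn from the pose commanded when the call began, along the tool's axes at that moment; what a row does not reach only later rows make up. A row lasts 1/10 s, in which the tool goes at most 50 mm and 8.59 degrees, less where a joint would pass 70% of its speed; a pose out of reach is approached as far as the arm can. A call with a number of a shift or a turn outside -1 to 1 is refused whole. A call with a gripper value outside its range is refused whole. "hand" is the closure, from -1 (fully open) to 1 (shut), set as the call begins (left out, the last holds). The fingers move at their own pace and stop on an object; "squeeze" is the grip in N (left out, the last holds). Time passes only in rows, so rows that repeat a pose let the fingers close. It gives the time, the measured TCP pose, the force, the opening and the grip force at its end, in the units of the state.
- robot.read_state(): the state, without advancing time (a new reading comes with each control period).
- imaging.read_camera(name): name is "scene" or "top"; returns a dict with "frame" (420x560x3 uint8, red, green, blue), "vertical_fov" (degrees; the focal length in pixels is half the picture's height over the tangent of half this angle, whatever the lens; pixels are square), "cx", "cy" (the principal point, pixels), "k1" (the pictures are not rectified: a ray, as slopes to the right and down, at radius r is drawn at 1 + k1 r^2 times it, then the intrinsics apply), "R" (3x3) and "t" (3): a world point X has camera coordinates R X + t. Camera axes: x right, y down, z forward; pixel columns grow to the right and rows downward; lengths in m; the calibration is good to about 2 mm. A picture is of the moment at which its call begins. There is no depth.
- robot.close_job(): hands the job in; it is judged then, once.
The state is a dict: "t": time; "q": joint angles; "dq": joint speeds; "joint_torque": joint torques, N m; "tool_pos": TCP position; "orientation": TCP orientation; "force": force on the tool from outside, world axes, zero at the start; "wrist_torque": the same for the moment, N m; "opening": finger opening in m; "gripper_force": force on a finger pad.
Only numpy, scipy, OpenCV 4.12 (cv2) and the standard library are available. Lean on these libraries where they do the work, as an engineer would, in place of code of your own. Each camera call takes 0.05 s, during which the arm holds its last target. There are 200 camera calls.

## Task

Swing both flaps of the carton up and right back, so that each leans well outward past upright and stays there. Then take the pen-shaped moisture probe and, holding its steel tip still for about half a second each time, touch it gently on the marked spot of the turtle's big round shell first and then on the marked spot of its head. Finally put the probe back upright in its stand, fully down, and leave the flaps open and the paint bottle, tub and glasses case where they are.

Things in the scene. Friction and masses are not known exactly. Their poses are not given: they have to be found in the camera images.
- carton: Brown cardboard carton fixed on the bench, 200 mm (its x) by 190 mm (its y) by 100 mm high, walls and floor 5 mm thick. Origin: centre of its underside, z up. Its two top flaps are hinged on the rims at its y = +95 mm and y = -95 mm, at height 100 mm; closed they lie flat, each reaching 60 mm inward, so a slot 70 mm wide (y from -35 to +35 mm) and 190 mm long stays open along the middle.
- flap_left (a joint): Angle of the flap on the carton's +y side, 196 mm long, 60 mm deep, 5 mm thick: 0 = closed and flat, 1.57 = upright, 2.4 = stop, folded outward. Its stiff crease stays where it is left; about 2 N at the free edge moves it.
- flap_right (a joint): The same for the flap on the carton's -y side.
- flap_left_edge (a point): Middle of the free edge of the left flap, on its underside, 60 mm from the crease. The flap's own x runs along the crease.
- flap_right_edge (a point): Middle of the free edge of the right flap, on its underside, 60 mm from the crease.
- blank: Unpainted wooden toy turtle lying firmly on a packing disc (140 mm across) in the carton, about 140 mm long, 100 mm wide. Origin: on the carton's floor (5 mm above the bench) under its middle, z up, x towards the head, any yaw. Its thickness is not known: the flat top of the round shell (84 mm across) is 45 to 65 mm above the bench, that of the round head (40 mm across) 10 mm lower than the shell.
- shell_point (a point): Point at carton-floor level straight below the test spot of the shell; it gives only the place, not the height. The spot itself is a dark 12 mm disc in the middle of the shell's flat top. Touch within 10 mm of it.
- head_point (a point): Point at carton-floor level straight below the test spot of the head; it gives only the place, not the height. The spot itself is a dark 12 mm disc in the middle of the head's flat top. Touch within 10 mm of it.
- probe: Loose pen-shaped moisture probe, 120 g, 173 mm long. Origin: the end of its steel tip; its z runs up along the pen. Steel tip rod 8 mm thick from z = 0 to 70 mm, black collar 34 mm across from 70 to 78 mm, grey round handle 24 mm thick from 78 to 173 mm. It starts upright in the stand, collar on the stand's top, tip 10 mm above the bench.
- probe_tip (a point): The end of the probe's steel tip (same point as its origin while nothing pushes it). The rod sits on a stiff spring: 2 N preload, 4 N per mm, 6 mm of travel up into the handle.
- stand: Fixed wooden block, 80 by 80 mm, 80 mm high, with a vertical through hole 20 mm wide in the middle. Origin: centre of its underside. It stands left or right of the carton.
- stand_mouth (a point): Centre of the hole's mouth on the stand's top, 80 mm above the bench.
- bottle: Bystander: upright paint bottle, 66 mm across, 150 mm high, origin at the centre of its underside.
- tub: Bystander: low paint tub with a lid, 72 mm across, 60 mm high, origin at the centre of its underside.
- case: Bystander: glasses case, 75 by 160 by 32 mm, origin at the centre of its underside.
Things that resemble listed ones, but are neither listed nor needed, are in the scene too. Several things have the shape of the probe; the one meant has the colours described above.

How it is judged:
On the way, in this order (a step that is already met when the one before it is completed fails the run):
1. both flaps swung back past upright (more than 1.8 rad) (value of joint each of flap_left, flap_right above 1.8 rad), for 0.2 s.
2. probe tip held on the shell's spot (within 10 mm) (horizontal distance between probe_tip and shell_point below 0.01 m and contact force between probe and blank above 0.5 N), for 0.35 s.
3. probe tip held on the head's spot (within 10 mm) (horizontal distance between probe_tip and head_point below 0.01 m and contact force between probe and blank above 0.5 N), for 0.35 s.
At the end, for the whole second after the job is handed in: Both flaps stand open beyond 1.8 rad (leaning outward at least 13 degrees past upright), and the probe is back in its stand at rest: tip within 12 mm of the hole's axis and less than 16 mm above the bench, less than 0.12 rad from upright (all of step 1 and horizontal distance between probe_tip and stand_mouth below 0.012 m and height (world z) of probe_tip below 0.016 m and angle between probe's own z axis and vertical below 0.12 rad and linear speed of probe below 0.02 m/s); the robot touches nothing.
It fails at once if the turtle is pressed with more than 20 N (contact force between blank and anything else above 20 N).
It fails at once if a bystander is moved by more than 30 mm (distance of any of bottle, tub, case from where it was at the start of the episode above 0.03 m).
It also fails if it takes over 72 s, if anything falls off the work surface, if the arm or the gripper's body presses on something with over 40 N, if the wrist force passes 120 N, or if a joint passes its speed limit or range.

## Working session

There is one attempt and no reset: what is moved stays moved. The work goes in short steps, Python scripts to look and compute and a tool call to move; the robot and the scene stay as the last step left them, time stands still between calls to the robot, and variables do not carry over. Pictures are saved under pics/ and viewed, at most 11 in all, crops included, and the job is handed in when it is done.

Besides the shell and the picture viewer there is one more tool, called after ">>>" as a command line: name --argument value ..., lists and objects as JSON in quotes. jog_arm: Moves the arm, as the interface text tells. Its arguments: {"type":"object","properties":{"rows":{"type":"array"},"hand":{"type":"number"},"squeeze":{"type":"number"}},"required":["rows"]}

```bash
mkdir -p pics; ls; cat > h.py <<'E'
import numpy as np, cv2
from scipy.spatial.transform import Rotation as Ro
from plant import robot, imaging
def cam(n): return imaging.read_camera(n)
def K(c):
    f=c["frame"].shape[0]/2/np.tan(np.radians(c["vertical_fov"])/2)
    return np.array([[f,0,c["cx"]],[0,f,c["cy"]],[0,0,1.]]),np.array([c["k1"],0,0,0.])
def px(c,P):
    k,d=K(c); R=np.array(c["R"]);return cv2.projectPoints(np.atleast_2d(np.float64(P)),cv2.Rodrigues(R)[0],np.float64(c["t"]),k,d)[0][:,0]
def ray(c,uv):
    k,d=K(c);R=np.array(c["R"]);t=np.array(c["t"])
    n=cv2.undistortPoints(np.float64([[uv]]),k,d)[0,0]
    return -R.T@t,R.T@np.array([n[0],n[1],1])
def at(c,uv,z):
    o,d=ray(c,uv);return o+d*(z-o[2])/d[2]
def save(c,n,box=None,s=1):
    im=c["frame"][...,::-1]
    if box: im=im[box[1]:box[3],box[0]:box[2]]
    cv2.imwrite("pics/"+n,cv2.resize(im,None,fx=s,fy=s,interpolation=cv2.INTER_CUBIC))
def togo(p,Rt=None):
    "shift in tool axes as share of 0.2"
    s=robot.read_state();R=Ro.from_rotvec(s["orientation"])
    print("shift",np.round(R.inv().apply(np.array(p)-s["tool_pos"])/.2,3))
    if Rt is not None: print("turn",np.round((R.inv()*Rt).as_rotvec()/(np.pi/2),3))
E
python3 - <<'E'
from h import *
s=robot.read_state();print(s)
for n in("scene","top"):
    c=cam(n);save(c,n+"0.png",None,1.4);np.save(n+"0.npy",c,allow_pickle=True)
    print(n,c["vertical_fov"],c["k1"],-np.array(c["R"]).T@np.array(c["t"]),np.array(c["R"]).round(3).tolist())
print(Ro.from_rotvec(s["orientation"]).as_matrix().round(3))
E
```

```text
pics
{'t': 0.0, 'q': array([ 1.17961153e+00,  1.31133811e-01,  1.48926593e+00, -1.21940312e-07,
        1.52301305e+00, -8.54191639e-02]), 'dq': array([-0.00072437, -0.00044871, -0.00101556,  0.0007956 ,  0.00083261,
       -0.00035087]), 'joint_torque': array([-2.18455818e-03, -5.59822905e+01, -4.91750407e+01,  7.64503470e-02,
        3.49719578e-02, -1.19955143e-04]), 'tool_pos': array([0.18038617, 0.5716458 , 0.21761113]), 'orientation': array([-4.78361105e-01, -3.10452391e+00,  2.77793595e-03]), 'force': array([ 0.40999815, -0.56356306, -0.54095576]), 'wrist_torque': array([ 0.01190533, -0.01385804, -0.00485539]), 'gripper_force': 0.0, 'opening': 0.09301993062512083}
scene 54.75754407067659 -0.12104591862104627 [ 0.97500195 -0.04620526  0.81593592] [[0.131, 0.991, -0.013], [0.856, -0.12, -0.503], [-0.5, 0.055, -0.864]]
top 42.794298550668074 -0.20979466141383848 [0.34171463 0.00838987 1.23857488] [[0.015, -1.0, 0.001], [-0.988, -0.015, -0.155], [0.155, 0.002, -0.988]]
[[-0.954  0.301 -0.001]
 [ 0.301  0.954 -0.002]
 [ 0.    -0.002 -1.   ]]
```

View pics/scene0.png

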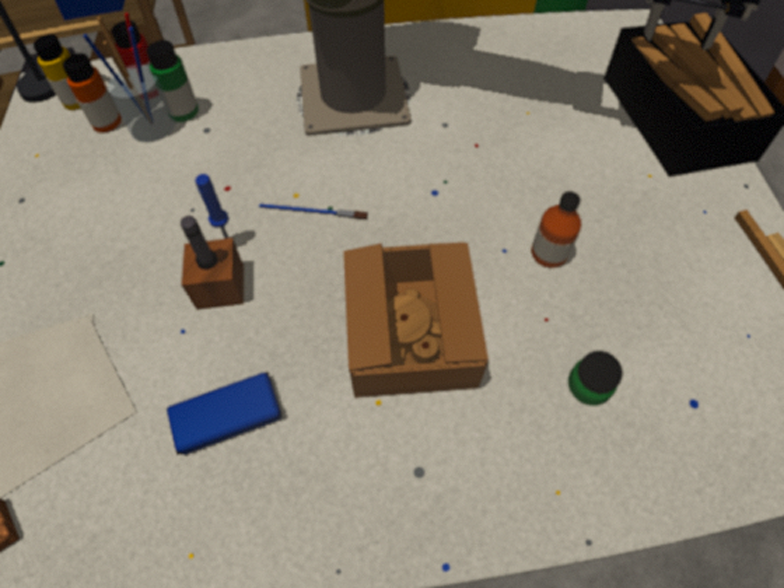

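View pics/top0.png

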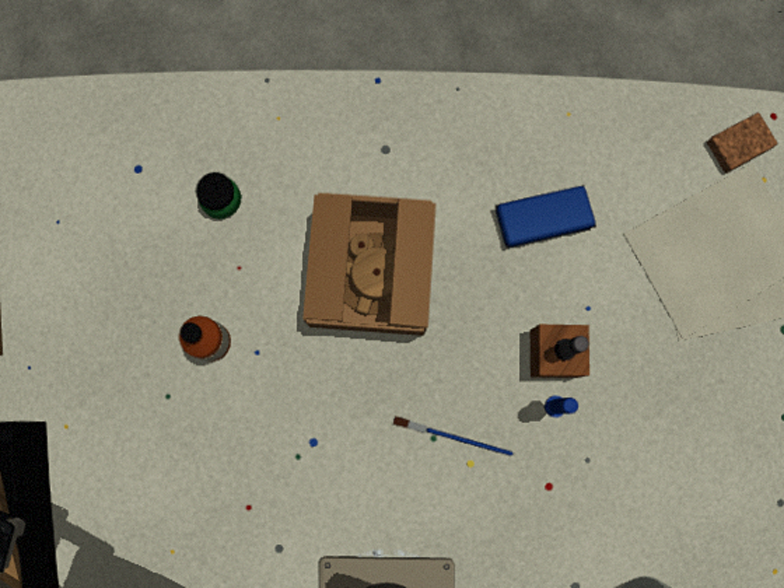

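Scene (shown ×1.4): the carton is at about (415,320) with its long slot along world x. The stand, holding a grey and black pen, is at (213,270), on the robot's right. The turtle shows its shell spot at (405,318) and head spot at (426,347). Probe-shaped candidates are the grey-handled pen in the stand (195,240) and the blue pen behind it (210,205). In the top view these are at (572,347) and (562,406). By colour I choose the grey one in the stand. Next come close crops and corner measurements.

```bash
python3 - <<'E'
from h import *
t=np.load("top0.npy",allow_pickle=True).item();s=np.load("scene0.npy",allow_pickle=True).item()
a=cv2.resize(t["frame"][130:245,210:320],None,fx=4.5,fy=4.5,interpolation=cv2.INTER_CUBIC)
b=cv2.resize(t["frame"][220:305,365:430],None,fx=4.5,fy=4.5,interpolation=cv2.INTER_CUBIC)
o=np.zeros((530,800,3),np.uint8);o[:a.shape[0],:a.shape[1]]=a;o[:b.shape[0],500:500+b.shape[1]]=b
cv2.imwrite("pics/crop.png",o[...,::-1])
E
```

```text
(no output)
```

View pics/crop.png

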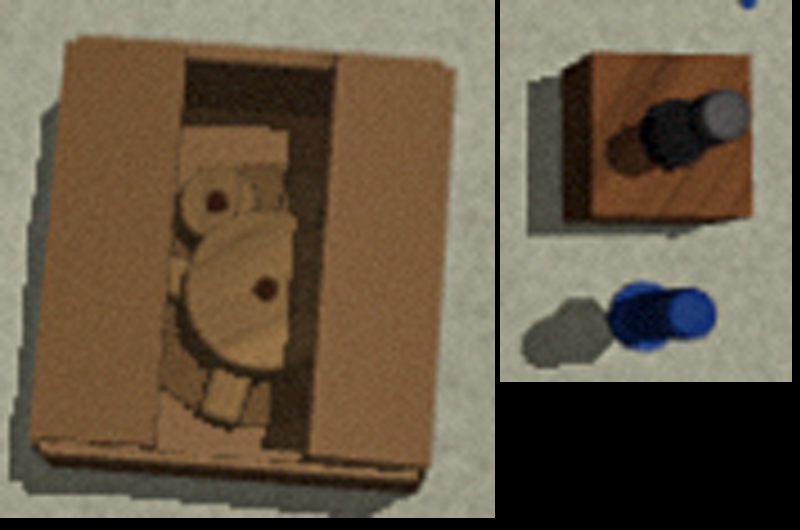

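The crop confirms the pen in the stand: grey handle, black collar, distinct from the blue one. The shell spot is at crop (265,289), the head spot at (215,202), and the flap corners and stand corners are clear. Now I'll triangulate.

```bash
python3 - <<'E'
from h import *
t=np.load("top0.npy",allow_pickle=True).item();s=np.load("scene0.npy",allow_pickle=True).item()
C=lambda x,y:((x+.5)/4.5-.5+210,(y+.5)/4.5-.5+130)
S=lambda x,y:((x-500+.5)/4.5-.5+365,(y+.5)/4.5-.5+220)
for n,p in dict(FL=(68,37),NL=(32,440),FR=(455,65),NR=(430,467),lf=(185,57),ln=(157,445),rf=(338,55),rn=(310,460)).items(): print(n,at(t,C(*p),.105).round(4))
for n,p in dict(a=(593,53),b=(750,55),c=(752,216),d=(590,218)).items(): print("stand",n,at(t,S(*p),.08).round(4))
print("hand top",at(t,S(725,114),.183).round(4), "collar", at(t,S(676,134),.088).round(4))
print("blue top", at(t,S(692,313),.17).round(3), at(t,S(640,316),.0).round(3))
def spot(c,u,v,r=6):
    u,v=int(round(u)),int(round(v));p=c["frame"][v-r:v+r+1,u-r:u+r+1].astype(float)
    w=p.sum(2);w=np.clip(np.median(w)*.65-w,0,None);yy,xx=np.mgrid[-r:r+1,-r:r+1]
    return u+(w*xx).sum()/w.sum(),v+(w*yy).sum()/w.sum()
for n,p,q in(("shell",C(265,289),(405/1.4,318/1.4)),("head",C(215,202),(426/1.4,347/1.4))):
    a=spot(t,*p,4);b=spot(s,*q,4);o1,d1=ray(t,a);o2,d2=ray(s,b)
    k=np.linalg.lstsq(np.c_[d1,-d2],o2-o1,rcond=None)[0];P1=o1+k[0]*d1;P2=o2+k[1]*d2
    print(n,a,p,b,q,P1.round(4),P2.round(4))
for n,uv,z in(("bottle",(552/1.4,262/1.4),0),("tub",(218/1.4,190/1.4),.06)):
    print(n,at(s if n=="bottle" else t,uv,z).round(3))
for uv in((497,207),(584,187),(594,225),(508,247)):print("case",at(t,(uv[0]/1.4,uv[1]/1.4),.032).round(3))
E
```

```text
FL [0.6828 0.1218 0.105 ]
NL [0.4841 0.1328 0.105 ]
FR [ 0.6712 -0.0674  0.105 ]
NR [ 0.474  -0.0562  0.105 ]
lf [0.6732 0.0643 0.105 ]
ln [0.4826 0.0733 0.105 ]
rf [ 0.6753 -0.0103  0.105 ]
rn [0.4766 0.0007 0.105 ]
stand a [ 0.4836 -0.2341  0.08  ]
stand b [ 0.4834 -0.313   0.08  ]
stand c [ 0.4044 -0.3124  0.08  ]
stand d [ 0.4031 -0.2317  0.08  ]
hand top [ 0.4442 -0.2723  0.183 ] collar [ 0.4435 -0.2729  0.088 ]
blue top [ 0.356 -0.259  0.17 ] [ 0.357 -0.274  0.   ]
shell (np.float64(268.5658137305509), np.float64(193.86984735638964)) (268.5, 193.83333333333331) (np.float64(288.18106457242584), np.float64(226.27748691099475)) (289.2857142857143, 227.14285714285717) [0.5703 0.024  0.043 ] [0.5704 0.0249 0.043 ]
head (np.float64(257.5710953397191), np.float64(174.6160603503896)) (257.3888888888889, 174.5) (np.float64(303.51443232841564), np.float64(246.09621552277102)) (304.2857142857143, 247.85714285714286) [0.617  0.0502 0.0334] [0.6171 0.0511 0.0334]
bottle [0.478 0.3   0.   ]
tub [0.701 0.287 0.06 ]
case [ 0.685 -0.176  0.032]
case [ 0.725 -0.327  0.032]
case [ 0.658 -0.342  0.032]
case [ 0.617 -0.194  0.032]
```

```bash
cat >> h.py <<'E'
C0=np.array([.578,.0325,0]);YAW=-.055
ZR=Ro.from_euler('z',YAW)
def cart(p): return C0+ZR.apply(np.float64(p))
def tilt(a):  # tool y = carton x, tilted so tips point to +y for a>0
    return ZR*Ro.from_euler('x',a,degrees=True)*Ro.from_matrix(np.array([[0,1,0],[1,0,0],[0,0,-1.]]))
def rows(pts,Rt):
    s=robot.read_state();R=Ro.from_rotvec(s["orientation"])
    for p in pts:
        print([np.round(R.inv().apply(p-s["tool_pos"])/.2,3).tolist(),np.round((R.inv()*Rt).as_rotvec()/(np.pi/2),3).tolist()])
E
python3 - <<'E'
from h import *
rows([cart([0,.0175,.22]),cart([0,.0175,.075])],tilt(40))
E
```

```text
[[-2.686, -1.888, -0.009], [-0.294, 0.378, 0.804]]
[[-2.686, -1.887, 0.716], [-0.294, 0.378, 0.804]]
```

>>> jog_arm --rows '[[[-0.9, -0.65, 0], [-0.15, 0.19, 0.4]], [[-0.9, -0.65, 0], [-0.15, 0.19, 0.4]], [[-0.9, -0.65, 0], [-0.15, 0.19, 0.4]], [[-0.9, -0.65, 0], [-0.15, 0.19, 0.4]], [[-0.9, -0.65, 0], [-0.15, 0.19, 0.4]]]' --hand 1 --squeeze 20

```text
t: 0.6
tool_pos: [0.315, 0.3913, 0.2184]
orientation: [-1.307, -2.544, -0.4]
force: [0.2, -0.7, 0.7]
opening: 0.0573
gripper_force: 0.0
```

```bash
python3 - <<'E'
from h import *
print(robot.read_state()["tool_pos"],robot.read_state()["t"])
rows([cart([0,.0175,.22])],tilt(40))
E
```

```text
[0.3150113  0.39128032 0.21839512] 0.6
[[-2.022, 0.128, -0.741], [-0.142, 0.184, 0.4]]
```

>>> jog_arm --rows '[[[-1, 0.06, -0.37], [-0.14, 0.18, 0.4]], [[-1, 0.06, -0.37], [-0.14, 0.18, 0.4]], [[-1, 0.06, -0.37], [-0.14, 0.18, 0.4]], [[-1, 0.06, -0.37], [-0.14, 0.18, 0.4]], [[-1, 0.06, -0.37], [-0.14, 0.18, 0.4]]]'

```text
t: 1.1
tool_pos: [0.4471, 0.2216, 0.2201]
orientation: [-1.879, -1.775, -0.674]
force: [-0.4, 0.6, -0.2]
opening: 0.0176
gripper_force: 0.0
```

```bash
python3 - <<'E'
from h import *
print(robot.read_state()["tool_pos"],robot.read_state()["t"])
rows([cart([0,.0175,.22]),cart([0,.0175,.16])],tilt(40))
E
```

```text
[0.44709309 0.22156741 0.22014441] 1.1
[[-0.631, 0.707, -0.522], [-0.0, 0.005, -0.001]]
[[-0.822, 0.707, -0.291], [-0.0, 0.005, -0.001]]
```

>>> jog_arm --rows '[[[-0.63, 0.71, -0.52], [0, 0, 0]], [[-0.63, 0.71, -0.52], [0, 0, 0]], [[-0.63, 0.71, -0.52], [0, 0, 0]], [[-0.63, 0.71, -0.52], [0, 0, 0]], [[-0.63, 0.71, -0.52], [0, 0, 0]]]'

```text
t: 1.6
tool_pos: [0.5807, 0.0521, 0.2191]
orientation: [-1.874, -1.782, -0.67]
force: [-0.4, 0.4, -0.1]
opening: 0.0001
gripper_force: 0.0
```

```bash
python3 - <<'E'
from h import *
s=robot.read_state();print(s["tool_pos"],s["t"],s["opening"])
for n in("scene","top"):
    c=cam(n); print(px(c,[s["tool_pos"]]))
    if n=="scene": save(c,"tilt.png",(190,60,430,300),2.4)
rows([cart([0,y,z]) for y,z in((.0175,.22),(.0175,.075),(.03,.075),(.05,.083),(.07,.115),(.09,.14),(.108,.146),(.122,.138))],tilt(40))
E
```

```text
[0.58071341 0.05206277 0.21912137] 1.6 0.0001420110078326815
[[305.58202078 182.86440352]]
[[253.38487988 171.47954037]]
[[-0.012, -0.003, -0.014], [-0.003, 0.006, 0.002]]
[[-0.473, -0.002, 0.545], [-0.003, 0.006, 0.002]]
[[-0.425, -0.001, 0.585], [-0.003, 0.006, 0.002]]
[[-0.323, -0.001, 0.618], [-0.003, 0.006, 0.002]]
[[-0.144, -0.001, 0.558], [-0.003, 0.006, 0.002]]
[[0.013, -0.0, 0.525], [-0.003, 0.006, 0.002]]
[[0.102, 0.0, 0.559], [-0.003, 0.006, 0.002]]
[[0.13, 0.001, 0.634], [-0.003, 0.006, 0.002]]
```

View pics/tilt.png

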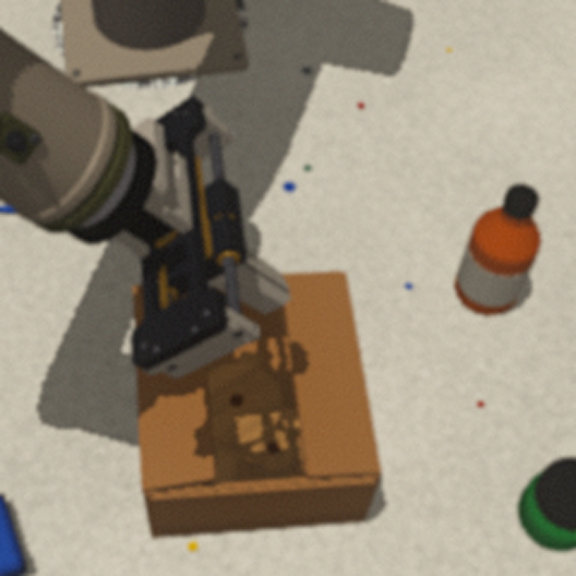

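The crop shows the tilted, closed fingertips at (285,295), over the slot and pointing toward the left flap, as computed. Lowering into the slot next.

>>> jog_arm --rows '[[[-0.24, 0, 0.27], [0, 0, 0]], [[-0.4, 0, 0.46], [0, 0, 0]], [[-0.47, 0, 0.545], [0, 0, 0]], [[-0.47, 0, 0.545], [0, 0, 0]], [[-0.425, 0, 0.585], [0, 0, 0]]]'

```text
t: 2.2
tool_pos: [0.5786, 0.0651, 0.0768]
orientation: [-1.87, -1.782, -0.67]
force: [0.3, -0.3, 1.2]
opening: 0.0006
gripper_force: 0.0
```

```bash
python3 - <<'E'
from h import *
s=robot.read_state();print(s["tool_pos"],s["t"],s["force"])
rows([cart([0,y,z]) for y,z in((.03,.075),(.05,.083),(.06,.099),(.07,.115),(.08,.128),(.09,.14),(.099,.144),(.108,.146),(.115,.142),(.122,.138))],tilt(40))
E
```

```text
[0.57857222 0.06514969 0.07677376] 2.2 [ 0.30776372 -0.30873801  1.23484007]
[[-0.016, 0.006, -0.002], [-0.004, 0.005, 0.003]]
[[0.087, 0.007, 0.031], [-0.004, 0.005, 0.003]]
[[0.176, 0.007, 0.001], [-0.004, 0.005, 0.003]]
[[0.266, 0.007, -0.028], [-0.004, 0.005, 0.003]]
[[0.346, 0.007, -0.047], [-0.004, 0.005, 0.003]]
[[0.422, 0.008, -0.061], [-0.004, 0.005, 0.003]]
[[0.47, 0.008, -0.048], [-0.004, 0.005, 0.003]]
[[0.511, 0.008, -0.027], [-0.004, 0.005, 0.003]]
[[0.525, 0.009, 0.011], [-0.004, 0.005, 0.003]]
[[0.539, 0.009, 0.048], [-0.004, 0.005, 0.003]]
```

>>> jog_arm --rows '[[[0.045, 0, 0.015], [0, 0, 0]], [[0.09, 0, 0.03], [0, 0, 0]], [[0.13, 0, 0.015], [0, 0, 0]], [[0.175, 0, 0], [0, 0, 0]], [[0.22, 0, -0.015], [0, 0, 0]]]'

```text
t: 2.7
tool_pos: [0.5817, 0.097, 0.109]
orientation: [-1.87, -1.787, -0.673]
force: [0.5, -0.6, -1.8]
opening: 0.0006
gripper_force: 0.9
```

>>> jog_arm --rows '[[[0.045, 0, -0.015], [0, 0, 0]], [[0.085, 0, -0.025], [0, 0, 0]], [[0.125, 0, -0.03], [0, 0, 0]], [[0.165, 0, -0.04], [0, 0, 0]], [[0.2, 0, -0.045], [0, 0, 0]]]'

```text
t: 3.2
tool_pos: [0.5818, 0.1222, 0.1393]
orientation: [-1.87, -1.785, -0.671]
force: [-0.4, -1.5, -1.7]
opening: 0.0007
gripper_force: 1.1
```

>>> jog_arm --rows '[[[0.05, 0, 0.01], [0, 0, 0]], [[0.09, 0, 0.03], [0, 0, 0]], [[0.1, 0, 0.05], [0, 0, 0]], [[0.11, 0, 0.07], [0, 0, 0]], [[0.12, 0, 0.09], [0, 0, 0]]]'

```text
t: 3.7
tool_pos: [0.5833, 0.1522, 0.1401]
orientation: [-1.869, -1.785, -0.671]
force: [1.0, -1.0, 0.6]
opening: 0.0005
gripper_force: 0.8
```

```bash
python3 - <<'E'
from h import *
s=robot.read_state();print(s["tool_pos"],s["t"],s["force"])
print(ZR.inv().apply(s["tool_pos"]-C0))
c=cam("scene");save(c,"left.png",(190,60,430,300),2.)
E
```

```text
[0.58329013 0.15220639 0.14010849] 3.7 [ 0.96861415 -0.99497466  0.641398  ]
[-0.0012984   0.11981619  0.14010849]
```

View pics/left.png

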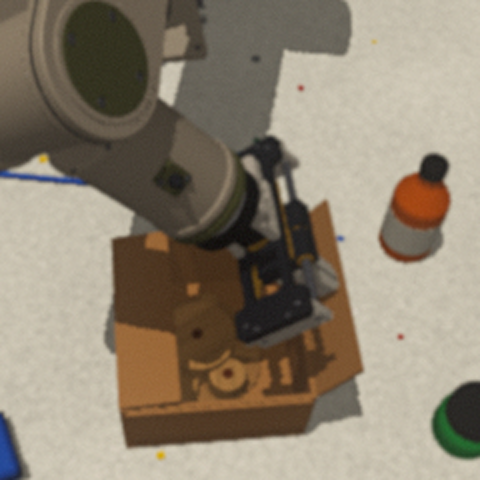

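The left flap now stands folded outward, with its free edge at about (345,290). Next I retreat and mirror the tilt for the right flap.

```bash
python3 - <<'E'
from h import *
rows([cart([0,.09,.19]),cart([0,-.0,.24])],tilt(0))
E
```

```text
[[0.043, 0.006, -0.29], [-0.003, -0.439, 0.005]]
[[-0.145, 0.002, -0.769], [-0.003, -0.439, 0.005]]
```

>>> jog_arm --rows '[[[-0.02, 0, -0.25], [0, -0.05, 0]], [[-0.06, 0, -0.45], [0, -0.15, 0]], [[-0.1, 0, -0.65], [0, -0.25, 0]], [[-0.145, 0, -0.77], [0, -0.35, 0]], [[-0.145, 0, -0.77], [0, -0.44, 0]]]'

```text
t: 4.25
tool_pos: [0.5799, 0.0282, 0.2453]
orientation: [2.275, 2.163, 0.013]
force: [-0.6, 0.6, -0.3]
opening: 0.0001
gripper_force: 0.0
```

>>> jog_arm --rows '[[[0, 0, 0], [0, -0.1, 0]], [[0, 0, 0], [0, -0.2, 0]], [[0, 0, 0], [0, -0.3, 0]], [[0, 0, 0], [0, -0.4, 0]], [[0, 0, 0], [0, -0.44, 0]]]'

```text
t: 4.75
tool_pos: [0.5771, 0.0332, 0.2396]
orientation: [1.869, 1.79, -0.67]
force: [0.8, -0.8, -0.7]
opening: 0.0007
gripper_force: 0.0
```

```bash
python3 - <<'E'
from h import *
s=robot.read_state();print(s["tool_pos"],s["t"],s["force"],s["q"])
rows([cart([0,-y,z]) for y,z in((.015,.24),(.0175,.13),(.0175,.075),(.03,.075))],tilt(-40))
E
```

```text
[0.57714717 0.03320356 0.2396    ] 4.75 [ 0.79694809 -0.81882674 -0.73251734] [ 0.35440941  0.29411878  1.41960288 -0.62995127  1.70538181  0.40009346]
[[-0.062, 0.004, 0.048], [0.004, -0.007, 0.006]]
[[0.277, 0.004, 0.481], [0.004, -0.007, 0.006]]
[[0.451, 0.005, 0.694], [0.004, -0.007, 0.006]]
[[0.403, 0.004, 0.734], [0.004, -0.007, 0.006]]
```

>>> jog_arm --rows '[[[0.1, 0, 0.25], [0, -0.005, 0.005]], [[0.25, 0, 0.44], [0, -0.005, 0.005]], [[0.4, 0, 0.63], [0, -0.005, 0.005]], [[0.45, 0, 0.695], [0, -0.005, 0.005]], [[0.405, 0, 0.735], [0, -0.005, 0.005]]]'

```text
t: 5.25
tool_pos: [0.574, 0.0019, 0.0724]
orientation: [1.874, 1.782, -0.676]
force: [0.7, -0.8, 0.7]
opening: 0.0003
gripper_force: 0.0
```

>>> jog_arm --rows '[[[-0.045, 0, 0.015], [0, 0, 0]], [[-0.09, 0, 0.03], [0, 0, 0]], [[-0.13, 0, 0.015], [0, 0, 0]], [[-0.175, 0, 0], [0, 0, 0]], [[-0.22, 0, -0.015], [0, 0, 0]]]'

```text
t: 5.75
tool_pos: [0.5755, -0.0304, 0.1082]
orientation: [1.877, 1.776, -0.664]
force: [1.7, -0.4, -1.9]
opening: 0.0005
gripper_force: 0.9
```

>>> jog_arm --rows '[[[-0.045, 0, -0.015], [0, 0, 0]], [[-0.085, 0, -0.025], [0, 0, 0]], [[-0.125, 0, -0.03], [0, 0, 0]], [[-0.165, 0, -0.04], [0, 0, 0]], [[-0.2, 0, -0.045], [0, 0, 0]]]'

```text
t: 6.25
tool_pos: [0.5728, -0.0556, 0.1386]
orientation: [1.876, 1.778, -0.668]
force: [-0.1, 2.2, -2.1]
opening: 0.0001
gripper_force: 1.1
```

>>> jog_arm --rows '[[[-0.05, 0, 0.01], [0, 0, 0]], [[-0.09, 0, 0.03], [0, 0, 0]], [[-0.105, 0, 0.05], [0, 0, 0]], [[-0.12, 0, 0.07], [0, 0, 0]], [[-0.13, 0, 0.09], [0, 0, 0]]]'

```text
t: 6.75
tool_pos: [0.5711, -0.0872, 0.1404]
orientation: [1.877, 1.777, -0.668]
force: [-1.2, 2.8, -0.0]
opening: 0.0005
gripper_force: 0.8
```

```bash
python3 - <<'E'
from h import *
s=robot.read_state();print(s["tool_pos"],s["t"],s["force"])
print(ZR.inv().apply(s["tool_pos"]-C0))
c=cam("scene");save(c,"right.png",(140,60,430,300),2.)
rows([cart([0,-.05,.24]),cart([0,-.15,.26])],tilt(0))
E
```

```text
[ 0.57113469 -0.08717766  0.14041099] 6.75 [-1.22368945  2.75497155 -0.02544035]
[-0.00027598 -0.1198741   0.14041099]
[[-0.046, 0.005, -0.609], [0.003, 0.439, 0.0]]
[[-0.496, 0.004, -0.369], [0.003, 0.439, 0.0]]
```

View pics/right.png

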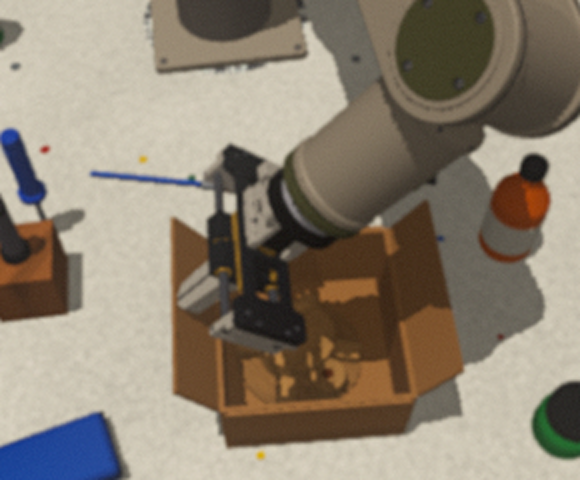

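Both flaps now stand folded outward (right flap edge near (175,300), left near (445,290)). Next I retreat, straighten the tool and go to the probe.

>>> jog_arm --rows '[[[0, 0, -0.25], [0, 0.02, 0]], [[0, 0, -0.5], [0, 0.12, 0]], [[-0.05, 0, -0.61], [0, 0.22, 0]], [[-0.05, 0, -0.61], [0, 0.33, 0]], [[-0.05, 0, -0.61], [0, 0.44, 0]]]'

```text
t: 7.3
tool_pos: [0.5759, -0.0163, 0.2444]
orientation: [2.245, 2.134, -0.047]
force: [0.0, -0.5, -0.3]
opening: 0.0007
gripper_force: 0.0
```

```bash
python3 - <<'E'
from h import *
s=robot.read_state();print(s["tool_pos"],s["t"],s["force"],s["q"])
P=[.4436,-.2728]
rows([np.array(P+[.25]),np.array(P+[.215]),np.array(P+[.135])],tilt(0))
t=np.load("top0.npy",allow_pickle=True).item();s=np.load("scene0.npy",allow_pickle=True).item()
o1,d1=ray(t,(569/1.4,406/1.4));o2,d2=ray(s,(203/1.4,180/1.4))
k=np.linalg.lstsq(np.c_[d1,-d2],o2-o1,rcond=None)[0];print("blue",o1+k[0]*d1,o2+k[1]*d2)
o1,d1=ray(t,((725-500)/4.5+365-.4,114/4.5+220-.4));o2,d2=ray(s,(190/1.4,223/1.4))
k=np.linalg.lstsq(np.c_[d1,-d2],o2-o1,rcond=None)[0];print("probe",o1+k[0]*d1,o2+k[1]*d2)
E
```

```text
[ 0.57594175 -0.01626119  0.24438173] 7.3 [ 0.01889329 -0.47161996 -0.28448962] [-0.08332005  0.0480467   1.52973864 -0.05162185  1.55159273 -0.03181872]
[[-1.315, -0.596, 0.034], [0.007, 0.033, 0.003]]
[[-1.305, -0.598, 0.209], [0.007, 0.033, 0.003]]
[[-1.285, -0.602, 0.608], [0.007, 0.033, 0.003]]
blue [ 0.35443802 -0.25911414  0.16360122] [ 0.35433751 -0.25783072  0.16328066]
probe [ 0.44507023 -0.27450146  0.17458197] [ 0.44468846 -0.27024891  0.17341423]
```

>>> jog_arm --rows '[[[-0.66, -0.3, 0], [0.007, 0.033, 0.003]], [[-0.66, -0.3, 0], [0.007, 0.033, 0.003]], [[-0.66, -0.3, 0], [0.007, 0.033, 0.003]], [[-0.66, -0.3, 0], [0.007, 0.033, 0.003]]]' --hand -0.1

```text
t: 7.7
tool_pos: [0.5052, -0.1504, 0.2486]
orientation: [-2.29, -2.15, 0.016]
force: [-0.0, 1.1, -0.2]
opening: 0.0283
gripper_force: 0.0
```

>>> jog_arm --rows '[[[-0.66, -0.3, 0], [0, 0, 0]], [[-0.66, -0.3, 0], [0, 0, 0]], [[-0.66, -0.3, 0], [0, 0, 0]], [[-0.66, -0.3, 0], [0, 0, 0]]]'

```text
t: 8.1
tool_pos: [0.4376, -0.2776, 0.2491]
orientation: [-2.289, -2.15, 0.016]
force: [0.5, -0.5, -0.1]
opening: 0.051
gripper_force: 0.0
```

```bash
python3 - <<'E'
from h import *
s=robot.read_state();print(s["tool_pos"],s["t"],s["opening"],s["q"])
P=[.444,-.2725]
rows([np.array(P+[.25]),np.array(P+[.215]),np.array(P+[.135])],tilt(0))
E
```

```text
[ 0.43759677 -0.27755003  0.24913852] 8.1 0.05096619078468965 [-0.65686485 -0.09913523  1.66489672 -0.01002013  1.57888391 -0.59441382]
[[0.027, 0.03, -0.005], [-0.005, 0.004, -0.005]]
[[0.028, 0.032, 0.17], [-0.005, 0.004, -0.005]]
[[0.031, 0.035, 0.57], [-0.005, 0.004, -0.005]]
```

>>> jog_arm --rows '[[[0.028, 0.032, 0.1], [-0.005, 0.004, -0.005]], [[0.028, 0.032, 0.1], [-0.005, 0.004, -0.005]], [[0.028, 0.032, 0.1], [-0.005, 0.004, -0.005]]]'

```text
t: 8.4
tool_pos: [0.4466, -0.2676, 0.2289]
orientation: [-2.274, -2.166, -0.002]
force: [-0.1, -0.0, 0.4]
opening: 0.0512
gripper_force: 0.0
```

```bash
python3 - <<'E'
from h import *
s=robot.read_state();print(s["tool_pos"],s["t"],s["opening"])
P=[.444,-.2725]
rows([np.array(P+[.135])],tilt(0))
E
```

```text
[ 0.44657099 -0.26758856  0.22891225] 8.4 0.05123318569356394
[[-0.026, -0.011, 0.47], [-0.0, -0.001, 0.004]]
```

>>> jog_arm --rows '[[[-0.022, -0.011, 0.2], [0, 0, 0]], [[-0.022, -0.011, 0.35], [0, 0, 0]], [[-0.022, -0.011, 0.47], [0, 0, 0]], [[-0.022, -0.011, 0.47], [0, 0, 0]], [[-0.022, -0.011, 0.47], [0, 0, 0]]]'

```text
t: 8.9
tool_pos: [0.4448, -0.2725, 0.1364]
orientation: [2.275, 2.166, 0.003]
force: [-0.0, -1.5, 1.0]
opening: 0.0512
gripper_force: 0.0
```

```bash
python3 - <<'E'
from h import *
s=robot.read_state();print(s["tool_pos"],s["t"],s["force"],s["opening"])
rows([np.array([.444,-.2725,.135])],tilt(0))
c=cam("scene");save(c,"grasp.png",(90,90,250,230),3)
E
```

```text
[ 0.44483684 -0.27249371  0.13640659] 8.9 [-0.0176544  -1.46246807  1.00167173] 0.051225962639087554
[[-0.0, -0.004, 0.007], [0.001, -0.001, 0.004]]
```

View pics/grasp.png

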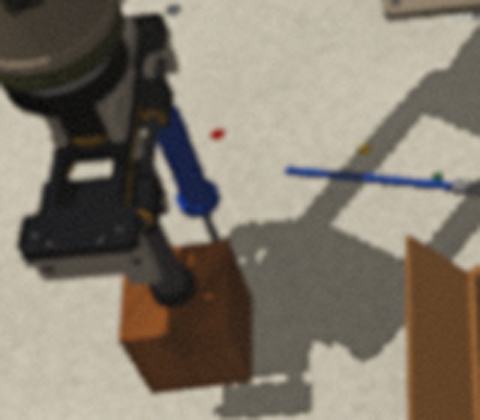

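The fingers straddle the grey handle, with the black collar visible at (172,285) on the stand. The blue pen is clear of them. Closing.

>>> jog_arm --rows '[[[0, 0, 0], [0, 0, 0]], [[0, 0, 0], [0, 0, 0]], [[0, 0, 0], [0, 0, 0]], [[0, 0, 0], [0, 0, 0]], [[0, 0, 0], [0, 0, 0]]]' --hand 1 --squeeze 30

```text
t: 9.45
tool_pos: [0.4447, -0.273, 0.136]
orientation: [2.275, 2.165, 0.003]
force: [-0.6, 0.2, 2.2]
opening: 0.0236
gripper_force: 30.0
```

>>> jog_arm --rows '[[[0, 0, -0.01], [0, 0, 0]], [[0, 0, -0.1], [0, 0, 0]], [[0, 0, -0.3], [0, 0, 0]], [[0, 0, -0.5], [0, 0, 0]], [[0, 0, -0.6], [0, 0, 0]]]'

```text
t: 9.95
tool_pos: [0.445, -0.2735, 0.2592]
orientation: [2.273, 2.163, 0.004]
force: [0.4, -0.1, -0.8]
opening: 0.0232
gripper_force: 30.0
```

```bash
python3 - <<'E'
from h import *
s=robot.read_state();print(s["tool_pos"],s["t"],s["force"],s["opening"],s["gripper_force"])
t=cam("top");c=cam("scene")
A=[];z=s["tool_pos"][2]-.126-.0
p=px(c,[s["tool_pos"]-[0,0,.126]])[0];print(p)
o=np.hstack([cv2.resize(c["frame"][60:240,90:260],None,fx=2.3,fy=2.3,interpolation=2),cv2.resize(t["frame"][120:300,190:360],None,fx=2.3,fy=2.3,interpolation=2)])
cv2.imwrite("pics/lift.png",o[...,::-1]);np.save("t1.npy",t,allow_pickle=True)
rows([np.array([.572,.024,.26]),np.array([.4436,-.2728,.26])],tilt(0))
E
```

```text
[ 0.44501001 -0.27354287  0.25917495] 9.95 [ 0.42097033 -0.13370022 -0.78819922] 0.02324295779295135 29.99964863061905
[139.90514507 171.20174228]
[[1.52, 0.557, -0.004], [0.004, 0.001, 0.003]]
[[0.006, -0.011, -0.004], [0.004, 0.001, 0.003]]
```

View pics/lift.png

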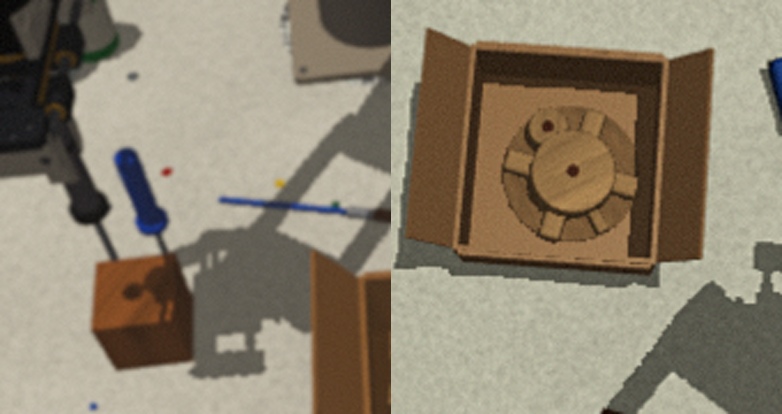

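Probe lifted and vertical: tip at crop (115,260), hole mouth at (132,292). In the top view both flaps are open, with the shell spot at (572,170) and head spot at (547,126). Now checking flap angles and refining the spots.

```bash
python3 - <<'E'
from h import *
from scipy.optimize import brentq
t=np.load("t1.npy",allow_pickle=True).item()
c=lambda x,y:np.array([(x-391+.5)/2.3-.5+190,(y+.5)/2.3-.5+120])
for sg,a,b in((1,(425,30),(407,237)),(-1,(714,50),(703,259))):
    for q,xx in((a,.098),(b,-.098)):
        f=lambda ph:px(t,[cart([xx,sg*(.095-.06*np.cos(ph)),.1+.06*np.sin(ph)])])[0][0]-c(*q)[0]
        g=np.linspace(1.2,2.5,27);v=[f(x) for x in g]
        print(sg,[round(brentq(f,g[i],g[i+1]),3) for i in range(26) if v[i]*v[i+1]<0])
def spot(c,u,v,r=4):
    u,v=int(round(u)),int(round(v));p=c["frame"][v-r:v+r+1,u-r:u+r+1].astype(float)
    w=p.sum(2);w=np.clip(np.median(w)*.65-w,0,None);yy,xx=np.mgrid[-r:r+1,-r:r+1]
    return u+(w*xx).sum()/w.sum(),v+(w*yy).sum()/w.sum()
print(at(t,spot(t,*c(572,170)),.046),at(t,spot(t,*c(547,126)),.036))
rows([np.array([.571,.0242,.31])],tilt(0))
E
```

```text
1 [2.294]
1 [2.244]
-1 [2.263]
-1 [2.267]
[0.56968658 0.02392312 0.046     ] [0.61657246 0.05011171 0.036     ]
[[1.52, 0.554, -0.254], [0.004, 0.001, 0.003]]
```

>>> jog_arm --rows '[[[0, 0, -0.25], [0, 0, 0]], [[0.2, 0.075, -0.27], [0, 0, 0]], [[0.4, 0.15, -0.27], [0, 0, 0]], [[0.6, 0.22, -0.27], [0, 0, 0]], [[0.78, 0.28, -0.27], [0, 0, 0]]]'

```text
t: 10.55
tool_pos: [0.5076, -0.118, 0.3072]
orientation: [-2.274, -2.164, -0.001]
force: [-0.1, -0.6, -2.3]
opening: 0.0237
gripper_force: 30.0
```

>>> jog_arm --rows '[[[0.2, 0.07, 0], [0, 0, 0]], [[0.4, 0.15, 0], [0, 0, 0]], [[0.6, 0.22, 0], [0, 0, 0]], [[0.74, 0.275, 0], [0, 0, 0]], [[0.74, 0.275, 0], [0, 0, 0]]]'

```text
t: 11.05
tool_pos: [0.57, 0.0288, 0.3068]
orientation: [-2.269, -2.168, 0.0]
force: [-0.5, -0.3, -1.8]
opening: 0.0238
gripper_force: 30.0
```

```bash
python3 - <<'E'
from h import *
s=robot.read_state();print(s["tool_pos"],s["t"],s["force"],s["opening"])
rows([np.array([.5705,.024,z]) for z in (.31,.19)],tilt(0))
E
```

```text
[0.56997858 0.02883187 0.30675329] 11.05 [-0.54021945 -0.33263345 -1.79425645] 0.023795814223332906
[[-0.024, 0.004, -0.016], [-0.002, -0.002, 0.006]]
[[-0.025, 0.005, 0.584], [-0.002, -0.002, 0.006]]
```

>>> jog_arm --rows '[[[-0.015, 0, 0.2], [0, 0, 0]], [[-0.015, 0, 0.4], [0, 0, 0]], [[-0.015, 0, 0.57], [0, 0, 0]], [[-0.015, 0, 0.57], [0, 0, 0]], [[-0.015, 0, 0.57], [0, 0, 0]]]'

```text
t: 11.55
tool_pos: [0.569, 0.0218, 0.1949]
orientation: [-2.275, -2.164, 0.001]
force: [-0.3, -0.1, -0.8]
opening: 0.0233
gripper_force: 30.0
```

```bash
python3 - <<'E'
from h import *
s=robot.read_state();print(s["tool_pos"],s["t"],s["force"],s["opening"])
rows([np.array([.5705,.024,z]) for z in (.175,.17)],tilt(0))
c=cam("top");save(c,"touch.png",(210,120,330,240),4)
E
```

```text
[0.56901534 0.02180681 0.19492494] 11.55 [-0.25349351 -0.1459653  -0.76904381] 0.023332345239224117
[[0.011, 0.007, 0.1], [-0.001, -0.001, 0.003]]
[[0.011, 0.007, 0.125], [-0.001, -0.001, 0.003]]
```

View pics/touch.png

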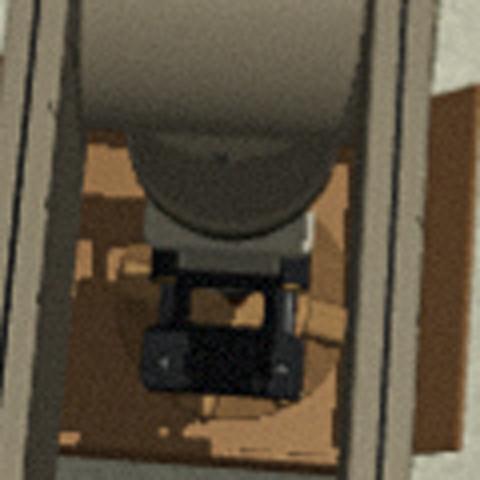

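The arm hides the tip in the top view (fingers near (220,370)), so I rely on the pose and feel for the shell by force in small steps.

>>> jog_arm --rows '[[[0.01, 0.007, 0.04], [0, 0, 0]], [[0.01, 0.007, 0.07], [0, 0, 0]], [[0.01, 0.007, 0.085], [0, 0, 0]], [[0.01, 0.007, 0.095], [0, 0, 0]], [[0.01, 0.007, 0.095], [0, 0, 0]]]'

```text
t: 12.1
tool_pos: [0.5715, 0.0243, 0.1767]
orientation: [-2.276, -2.166, -0.002]
force: [0.1, 0.4, -1.2]
opening: 0.0235
gripper_force: 30.0
```

>>> jog_arm --rows '[[[0, 0, 0.005], [0, 0, 0]], [[0, 0, 0.01], [0, 0, 0]], [[0, 0, 0.01], [0, 0, 0]]]'

```text
t: 12.4
tool_pos: [0.5716, 0.0243, 0.1749]
orientation: [2.276, 2.166, 0.003]
force: [-0.7, -0.1, -1.1]
opening: 0.0236
gripper_force: 30.0
```

>>> jog_arm --rows '[[[0, 0, 0.004], [0, 0, 0]], [[0, 0, 0.008], [0, 0, 0]], [[0, 0, 0.008], [0, 0, 0]]]'

```text
t: 12.7
tool_pos: [0.5716, 0.0243, 0.1732]
orientation: [2.276, 2.166, 0.003]
force: [0.1, 1.2, -2.7]
opening: 0.0237
gripper_force: 30.0
```

>>> jog_arm --rows '[[[0, 0, 0.004], [0, 0, 0]], [[0, 0, 0.006], [0, 0, 0]], [[0, 0, 0.006], [0, 0, 0]]]'

```text
t: 13.0
tool_pos: [0.5717, 0.0242, 0.1722]
orientation: [2.276, 2.165, 0.003]
force: [-0.1, 0.5, -1.6]
opening: 0.0239
gripper_force: 30.0
```

>>> jog_arm --rows '[[[0, 0, 0.004], [0, 0, 0]], [[0, 0, 0.006], [0, 0, 0]], [[0, 0, 0.006], [0, 0, 0]]]'

```text
t: 13.3
tool_pos: [0.5718, 0.0242, 0.1714]
orientation: [2.275, 2.165, 0.003]
force: [-2.0, 0.2, 4.0]
opening: 0.0233
gripper_force: 30.0
```

>>> jog_arm --rows '[[[0, 0, 0.003], [0, 0, 0]], [[0, 0, 0.005], [0, 0, 0]], [[0, 0, 0.005], [0, 0, 0]]]'

```text
t: 13.6
tool_pos: [0.5719, 0.0242, 0.1706]
orientation: [2.275, 2.165, 0.004]
force: [-2.0, -0.0, 6.7]
opening: 0.0239
gripper_force: 30.0
```

Contact at about 8 N. Hold, then lift and go to the head.

>>> jog_arm --rows '[[[0, 0, 0], [0, 0, 0]], [[0, 0, 0], [0, 0, 0]], [[0, 0, 0], [0, 0, 0]], [[0, 0, 0], [0, 0, 0]], [[0, 0, 0], [0, 0, 0]]]'

```text
t: 14.1
tool_pos: [0.5719, 0.0242, 0.1706]
orientation: [2.275, 2.165, 0.004]
force: [-2.5, -0.9, 6.1]
opening: 0.0236
gripper_force: 30.0
```

>>> jog_arm --rows '[[[0, 0, -0.05], [0, 0, 0]], [[0, 0, -0.1], [0, 0, 0]], [[0.07, 0.11, -0.1], [0, 0, 0]], [[0.144, 0.22, -0.1], [0, 0, 0]], [[0.144, 0.22, -0.1], [0, 0, 0]]]'

```text
t: 14.6
tool_pos: [0.6186, 0.0521, 0.1902]
orientation: [2.274, 2.167, 0.005]
force: [-0.3, -0.3, -1.8]
opening: 0.0235
gripper_force: 30.0
```

>>> jog_arm --rows '[[[0, 0, 0.03], [0, 0, 0]], [[0, 0, 0.06], [0, 0, 0]], [[0, 0, 0.09], [0, 0, 0]], [[0, 0, 0.11], [0, 0, 0]], [[0, 0, 0.11], [0, 0, 0]]]'

```text
t: 15.1
tool_pos: [0.6161, 0.0506, 0.1669]
orientation: [-2.276, -2.165, -0.001]
force: [0.7, 0.2, -2.7]
opening: 0.0238
gripper_force: 30.0
```

```bash
python3 - <<'E'
from h import *
s=robot.read_state();print(s["tool_pos"],s["t"],s["force"],s["opening"])
rows([np.array([.6178,.0503,.163])],tilt(0))
E
```

```text
[0.61613284 0.05056375 0.16691499] 15.1 [ 0.74609698  0.24969555 -2.74071125] 0.02378565134410415
[[-0.001, 0.008, 0.02], [-0.0, -0.001, 0.003]]
```

Head contact is expected near TCP z 0.1615.

>>> jog_arm --rows '[[[0, 0.004, 0.01], [0, 0, 0]], [[0, 0.004, 0.02], [0, 0, 0]], [[0, 0.004, 0.02], [0, 0, 0]]]'

```text
t: 15.4
tool_pos: [0.6178, 0.0508, 0.1639]
orientation: [2.276, 2.166, 0.003]
force: [1.0, 0.3, -1.2]
opening: 0.0237
gripper_force: 30.0
```

>>> jog_arm --rows '[[[0, 0, 0.004], [0, 0, 0]], [[0, 0, 0.007], [0, 0, 0]], [[0, 0, 0.007], [0, 0, 0]]]'

```text
t: 15.7
tool_pos: [0.6178, 0.0508, 0.1626]
orientation: [2.276, 2.166, 0.003]
force: [-0.4, 0.3, -1.1]
opening: 0.0238
gripper_force: 30.0
```

>>> jog_arm --rows '[[[0, 0, 0.003], [0, 0, 0]], [[0, 0, 0.004], [0, 0, 0]], [[0, 0, 0.004], [0, 0, 0]]]'

```text
t: 16.0
tool_pos: [0.618, 0.0508, 0.1622]
orientation: [2.275, 2.165, 0.003]
force: [0.4, -0.6, 0.8]
opening: 0.0231
gripper_force: 30.0
```

Just touching, so 1.2 mm more and hold.

>>> jog_arm --rows '[[[0, 0, 0.003], [0, 0, 0]], [[0, 0, 0.006], [0, 0, 0]], [[0, 0, 0.006], [0, 0, 0]], [[0, 0, 0.006], [0, 0, 0]], [[0, 0, 0.006], [0, 0, 0]]]'

```text
t: 16.5
tool_pos: [0.6181, 0.0508, 0.161]
orientation: [2.275, 2.165, 0.004]
force: [-1.1, 0.6, 4.1]
opening: 0.0238
gripper_force: 30.0
```

>>> jog_arm --rows '[[[0, 0, 0], [0, 0, 0]], [[0, 0, 0], [0, 0, 0]], [[0, 0, 0], [0, 0, 0]], [[0, 0, 0], [0, 0, 0]], [[0, 0, 0], [0, 0, 0]]]'

```text
t: 17.0
tool_pos: [0.6181, 0.0508, 0.1609]
orientation: [2.275, 2.165, 0.004]
force: [-0.1, 0.4, 5.5]
opening: 0.0238
gripper_force: 30.0
```

>>> jog_arm --rows '[[[0, 0, -0.2], [0, 0, 0]], [[0, 0, -0.4], [0, 0, 0]], [[0, 0, -0.6], [0, 0, 0]], [[0, 0, -0.75], [0, 0, 0]], [[0, 0, -0.75], [0, 0, 0]]]'

```text
t: 17.5
tool_pos: [0.6196, 0.0506, 0.316]
orientation: [2.272, 2.162, 0.012]
force: [0.4, 0.1, -0.9]
opening: 0.0239
gripper_force: 30.0
```

```bash
python3 - <<'E'
from h import *
s=robot.read_state();print(s["tool_pos"],s["t"],s["force"],s["opening"])
rows([np.array([.4447,-.273,.3])],tilt(0))
E
```

```text
[0.61957937 0.05061752 0.3159579 ] 17.5 [ 0.35539159  0.1430431  -0.88218465] 0.023898293161681995
[[-1.66, -0.794, 0.07], [0.006, -0.001, 0.003]]
```

>>> jog_arm --rows '[[[-0.2, -0.1, 0], [0, 0, 0]], [[-0.4, -0.2, 0], [0, 0, 0]], [[-0.6, -0.29, 0], [0, 0, 0]], [[-0.8, -0.38, 0], [0, 0, 0]], [[-0.9, -0.43, 0], [0, 0, 0]]]'

```text
t: 18.0
tool_pos: [0.5206, -0.1274, 0.3078]
orientation: [-2.277, -2.162, 0.001]
force: [0.4, 0.4, -1.1]
opening: 0.0232
gripper_force: 30.0
```

>>> jog_arm --rows '[[[-0.2, -0.1, 0], [0, 0, 0]], [[-0.4, -0.2, 0], [0, 0, 0]], [[-0.6, -0.29, 0.05], [0, 0, 0]], [[-0.76, -0.364, 0.1], [0, 0, 0]], [[-0.76, -0.364, 0.1], [0, 0, 0]]]'

```text
t: 18.5
tool_pos: [0.4393, -0.2756, 0.2857]
orientation: [-2.277, -2.157, 0.001]
force: [-0.7, -0.5, -2.6]
opening: 0.0233
gripper_force: 30.0
```

>>> jog_arm --rows '[[[0, 0, 0.05], [0, 0, 0]], [[0, 0, 0.1], [0, 0, 0]], [[0, 0, 0.1], [0, 0, 0]]]'

```text
t: 18.8
tool_pos: [0.4423, -0.2713, 0.2672]
orientation: [-2.271, -2.165, -0.002]
force: [-0.3, 0.6, -2.0]
opening: 0.0237
gripper_force: 30.0
```

```bash
python3 - <<'E'
from h import *
s=robot.read_state();print(s["tool_pos"],s["t"],s["force"],s["opening"])
rows([np.array([.4447,-.273,z])for z in(.225,.15,.136)],tilt(0))
c=cam("scene");save(c,"over.png",(90,60,250,240),3.3);print((px(c,[[.4436,-.2728,.08],s["tool_pos"]-[.001,0,.126]])-[90,60])*3.3)
E
```

```text
[ 0.44233435 -0.27131631  0.26721349] 18.8 [-0.31669718  0.64401367 -2.00352345] 0.023732382875247097
[[-0.009, 0.013, 0.211], [-0.001, -0.002, 0.005]]
[[-0.01, 0.013, 0.586], [-0.001, -0.002, 0.005]]
[[-0.01, 0.013, 0.656], [-0.001, -0.002, 0.005]]
[[189.07081926 411.30348746]
 [164.68492851 354.49768927]]
```

View pics/over.png

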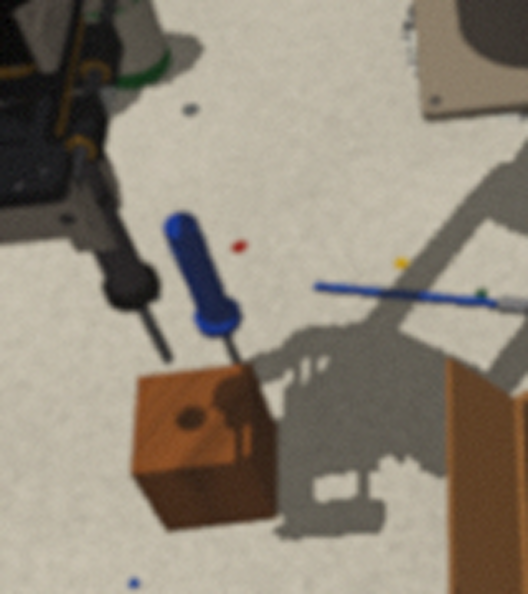

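The tip is at (168,360) and the hole at (191,416), with the same small offset from prediction for both, so the alignment holds. I descend to just above the mouth, then in.

>>> jog_arm --rows '[[[-0.007, 0.01, 0.1], [0, 0, 0]], [[-0.007, 0.01, 0.18], [0, 0, 0]], [[-0.007, 0.01, 0.21], [0, 0, 0]], [[-0.007, 0.01, 0.21], [0, 0, 0]], [[-0.007, 0.01, 0.21], [0, 0, 0]]]'

```text
t: 19.35
tool_pos: [0.4448, -0.2744, 0.2285]
orientation: [2.275, 2.166, 0.003]
force: [-0.1, 0.0, -2.2]
opening: 0.0239
gripper_force: 30.0
```

```bash
python3 - <<'E'
from h import *
s=robot.read_state();print(s["tool_pos"],s["t"],s["force"],s["opening"])
rows([np.array([.4447,-.273,z])for z in(.215,.15,.136)],tilt(0))
E
```

```text
[ 0.44475994 -0.27439704  0.22847021] 19.35 [-0.14667316  0.00365235 -2.15167772] 0.023900194417636834
[[0.007, -0.001, 0.067], [0.001, -0.001, 0.004]]
[[0.007, -0.001, 0.392], [0.001, -0.001, 0.004]]
[[0.006, -0.001, 0.462], [0.001, -0.001, 0.004]]
```

>>> jog_arm --rows '[[[0.007, 0, 0.05], [0, 0, 0]], [[0.007, 0, 0.12], [0, 0, 0]], [[0.007, 0, 0.2], [0, 0, 0]], [[0.007, 0, 0.3], [0, 0, 0]], [[0.007, 0, 0.38], [0, 0, 0]]]'

```text
t: 19.85
tool_pos: [0.444, -0.2724, 0.1493]
orientation: [-2.275, -2.164, -0.002]
force: [-0.2, 0.8, -1.8]
opening: 0.0236
gripper_force: 30.0
```

>>> jog_arm --rows '[[[0, 0, 0.03], [0, 0, 0]], [[0, 0, 0.06], [0, 0, 0]], [[0, 0, 0.075], [0, 0, 0]], [[0, 0, 0.08], [0, 0, 0]], [[0, 0, 0.08], [0, 0, 0]]]'

```text
t: 20.35
tool_pos: [0.4451, -0.2732, 0.1365]
orientation: [2.275, 2.165, 0.003]
force: [-0.2, 0.3, -2.2]
opening: 0.0236
gripper_force: 30.0
```

>>> jog_arm --rows '[[[0, 0, 0.003], [0, 0, 0]], [[0, 0, 0.003], [0, 0, 0]], [[0, 0, 0.003], [0, 0, 0]], [[0, 0, 0.003], [0, 0, 0]], [[0, 0, 0.003], [0, 0, 0]]]' --hand -0.1

```text
t: 20.85
tool_pos: [0.4449, -0.273, 0.1356]
orientation: [2.275, 2.165, 0.003]
force: [0.7, 1.0, -0.4]
opening: 0.0509
gripper_force: 0.0
```

>>> jog_arm --rows '[[[0, 0, -0.1], [0, 0, 0]], [[0, 0, -0.25], [0, 0, 0]], [[0, 0, -0.45], [0, 0, 0]], [[0, 0, -0.65], [0, 0, 0]], [[0, 0, -0.8], [0, 0, 0]]]'

```text
t: 21.35
tool_pos: [0.4449, -0.2734, 0.2984]
orientation: [2.274, 2.164, 0.004]
force: [-0.5, -0.1, 0.8]
opening: 0.0515
gripper_force: 0.0
```

>>> jog_arm --rows '[[[0, -0.1, -0.2], [0, 0, 0]], [[0, -0.3, -0.2], [0, 0, 0]], [[0, -0.5, -0.2], [0, 0, 0]], [[0, -0.5, -0.2], [0, 0, 0]], [[0, -0.5, -0.2], [0, 0, 0]]]'

```text
t: 21.85
tool_pos: [0.3444, -0.2684, 0.3357]
orientation: [2.276, 2.163, 0.003]
force: [0.3, -0.2, 0.1]
opening: 0.0512
gripper_force: 0.0
```

```bash
python3 - <<'E'
from h import *
s=robot.read_state();print(s["tool_pos"],s["t"],s["force"],s["opening"])
c=cam("scene");save(c,"final.png",None,1.4)
E
```

```text
[ 0.34440244 -0.26844526  0.33571823] 21.85 [ 0.25577607 -0.20909197  0.12360552] 0.05123373572823975
```

View pics/final.png

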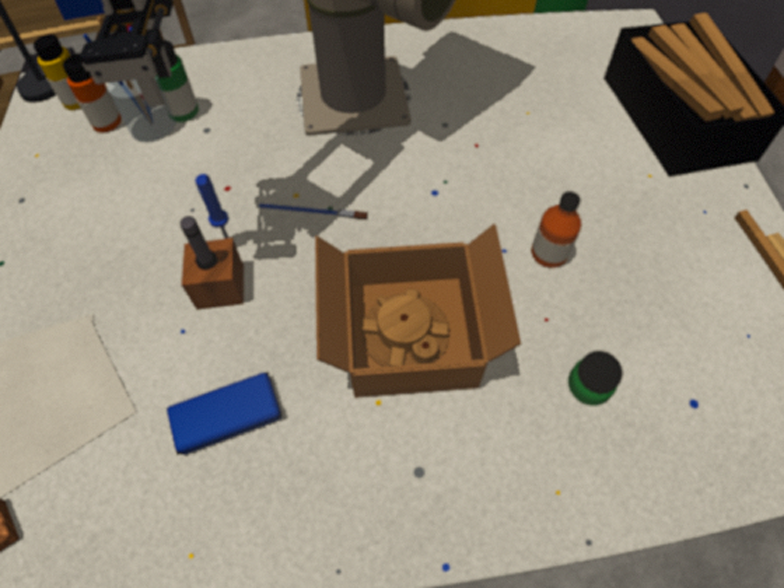

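The probe sits back in the stand exactly as at the start (handle top (190,223), collar (205,260)). Both flaps are open and the bottle, tub and case are unmoved. Handing in.

```bash
python3 -c "
from plant import robot
print(robot.close_job())"
```

```text
the job is handed in; nothing more can be done
None
```

I handed the job in after about 22 s of robot time: both flaps are open at about 2.26 rad, the shell and then the head were each touched at about 6–8 N for half a second, the probe is back upright and fully down in its stand, and the bottle, tub and case look unmoved; no verdict came back.

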